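# Fill the thread rack in order of shade

## Task

The six-pin thread rack has only the palest (almost white) and the darkest (almost black) cone of its range of reds, one on each end pin. Put the four loose pink-to-wine-red cones on the empty pins between them so that the row darkens step by step from the palest cone to the darkest. Each cone must stand upright over its pin with its foot flat on the board, and the two end cones must stay standing where they are.

Things in the scene. Friction and masses are not known exactly. Their poses are not given: they have to be found in the camera images.
- cone_pink: Pale pink, lightest of the four loose reds. Rigid upright thread cone, 50 to 105 g: 46 mm across at the foot, tapering to 40 mm at 78 mm height, white core tip to 85 mm; bore 28 mm wide at the foot, 22 mm at the top. Origin: centre of its underside, z up. Stands loose on the table; things near it (also a blue-green cone and a jar, all at most 85 mm high) leave 45 mm free around it.
- cone_rose: Rose pink, second lightest of the four. Rigid upright thread cone, 50 to 105 g: 46 mm across at the foot, tapering to 40 mm at 78 mm height, white core tip to 85 mm; bore 28 mm wide at the foot, 22 mm at the top. Origin: centre of its underside, z up. Stands loose on the table; things near it (also a blue-green cone and a jar, all at most 85 mm high) leave 45 mm free around it.
- cone_red: Strong red, second darkest of the four. Rigid upright thread cone, 50 to 105 g: 46 mm across at the foot, tapering to 40 mm at 78 mm height, white core tip to 85 mm; bore 28 mm wide at the foot, 22 mm at the top. Origin: centre of its underside, z up. Stands loose on the table; things near it (also a blue-green cone and a jar, all at most 85 mm high) leave 45 mm free around it.
- cone_garnet: Dark wine red, darkest of the four. Rigid upright thread cone, 50 to 105 g: 46 mm across at the foot, tapering to 40 mm at 78 mm height, white core tip to 85 mm; bore 28 mm wide at the foot, 22 mm at the top. Origin: centre of its underside, z up. Stands loose on the table; things near it (also a blue-green cone and a jar, all at most 85 mm high) leave 45 mm free around it.
- pin_1: First (at the rack's own +y end) empty pin of the thread rack: fixed upright dowel, 8 mm across, 50 mm tall. Origin: its foot, on the top of the rack's board (22 mm above the table); z up, y along the row, x across. The board (430 by 76 mm) has six pins in a straight row, 66 mm apart; the two end pins carry cones already.
- pin_2: Second empty pin of the thread rack: fixed upright dowel, 8 mm across, 50 mm tall. Origin: its foot, on the top of the rack's board (22 mm above the table); z up, y along the row, x across. The board (430 by 76 mm) has six pins in a straight row, 66 mm apart; the two end pins carry cones already.
- pin_3: Third empty pin of the thread rack: fixed upright dowel, 8 mm across, 50 mm tall. Origin: its foot, on the top of the rack's board (22 mm above the table); z up, y along the row, x across. The board (430 by 76 mm) has six pins in a straight row, 66 mm apart; the two end pins carry cones already.
- pin_4: Fourth (at the rack's own -y end) empty pin of the thread rack: fixed upright dowel, 8 mm across, 50 mm tall. Origin: its foot, on the top of the rack's board (22 mm above the table); z up, y along the row, x across. The board (430 by 76 mm) has six pins in a straight row, 66 mm apart; the two end pins carry cones already.
- cone_palest: Cone of the same make and size, nearly white blush: the palest of all. It already stands over one end pin of the rack (which end varies), 66 mm from the nearest empty pin, loosely: it can be knocked. Origin: centre of its underside.
- cone_darkest: Cone of the same make and size, nearly black burgundy: the darkest of all. It already stands loosely over the other end pin of the rack. Origin: centre of its underside.

How it is judged:
By the outcome, as a careful person would: the job done as asked, in the order asked, and still so for the second after the job is handed in, with the robot touching nothing.
It also fails if it takes over 90 s, if anything falls off the work surface, if the arm or the gripper's body presses on something with over 40 N, if the wrist force passes 120 N, or if a joint passes its speed limit or range.

## Robot

A 6-joint arm with a two-finger parallel gripper is mounted at the origin on the work surface. World frame = base frame: x ahead of the robot, y to its left, z up, the work surface at z = 0. Lengths are in m, angles in degrees, forces in N, time in s.
With the tool pointing down it reaches from about 0.35 to 0.875 m from the base axis. Payload 4.2 kg.
Tool frame: the origin (TCP) lies at the very end of the fingers, on their centre line; the grasp point (between the pads) lies 19 mm behind it; z points along the fingers, y is the line along which they close (so a half turn about z gives the same grasp; the last joint's range is limited). The gripper opens to 87 mm and grips with 3 to 60 N. Pads are 19 mm wide; open, the fingers measure 117 mm over their backs; the gripper's body (75 mm by 190 mm) begins 51 mm behind the grasp point.
Start: joints at [84.374, 22.042, 0.453, 0, -68.411, -14.817], TCP at [0.218, 0.586, 0.223] pointing down, gripper open.
Joint ranges: [-179.83, 179.83], [-69.29, 118.12], [-61.27, 80.66], [-181.25, 117.63], [-171.15, -9.14], [-177.46, 177.46]. Speed limits (degrees/s): [159.86, 159.86, 180, 180, 180, 180].

## Interface

Orientations are given as a 3x3 rotation matrix whose columns are the frame's x, y, z axes.
In Python, from station import * gives the robot as it stands.
- The arm moves only by the shell command python3 -m pendant 'ROWS'. ROWS is JSON, a list of rows, each an object of numbers: "x", "y", "z": the shift along the world's x, y, z normalised to -1 to 1, where 1 is 250 mm; "rx", "ry", "rz": the turn, a rotation vector about the world's x, y, z normalised to -1 to 1, where 1 is 180 degrees; "claw": the opening, from 0 (shut) to 1 (fully open). A call has exactly 8 rows; each row is the pose to reach, as a shift and turn from the pose commanded when the call began, turning the shorter way round; what a row does not reach only later rows make up. A row lasts 1/8 s, in which the tool goes at most 62.5 mm and 10.7 degrees, less where a joint would pass 70% of its speed; a pose out of reach is approached as far as the arm can. A call with a number of a shift or a turn outside -1 to 1 is refused whole. A call with a gripper value outside its range is refused whole. The fingers move at their own pace and stop on an object; the grip force is fixed at half the most. Time passes only in rows, so rows that repeat a pose let the fingers close, or fill a call up. It gives the time, the measured TCP pose, the force, the opening and the grip force at its end, in the units of the state.
- sense(): the state, without advancing time (a new reading comes with each control period).
- capture(name): name is "scene" or "top" or "wrist"; returns a dict with "color" (480x640x3 uint8, red, green, blue), "mtx" (3x3 intrinsics, pixels), "world_to_cam" (4x4, takes a point from world to camera coordinates). Camera axes: x right, y up, looking along -z (the intrinsics and any distortion apply to the point x, -y, -z); pixel columns grow to the right and rows downward; lengths in m; the calibration is good to about 2 mm. A picture is of the moment at which its call begins. There is no depth.
- finish_job(): hands the job in; it is judged then, once.
Trained networks look in a picture, given as the dict that the camera call returned (one of the last four; its "shot" number tells which), for a name from the list of things; names that differ only in an ending like _2 or _b are one class to them, and where a whole thing is asked for, a point or a joint stands for the part that bears it (a point fixed in the world has none). Each returns a list of dicts, best first, with "conf" (0 to 1); they miss things now and then, are a little off and sometimes report something else, mostly with a low value. They report only what shows in the picture. A call takes as long as a camera call.
- search_frame(picture, label): "centre" ([column, row] in pixels, amid what is visible of it).
- regions_of(picture, label): "region" (480x640 bool, what is visible of it) and "centre" ([column, row] in pixels, amid what is visible of it).
The state is a dict: "time_s": time; "joints": joint angles; "joint_velocities": joint speeds; "effort": joint torques, N m; "tcp_pos": TCP position; "ee_rot": TCP orientation; "wrist_force": force on the tool from outside, world axes, zero at the start; "moment": the same for the moment, N m; "gripper_width": opening from 0.0 (shut) to 1.0 (fully open); "gripper_force": force on a finger pad.
Only numpy, scipy, OpenCV 4.12 (cv2) and the standard library are available. Lean on these libraries where they do the work, as an engineer would, in place of code of your own. Each camera call takes 0.05 s, during which the arm holds its last target. There are 200 camera calls.

## Working session

There is one attempt and no reset: what is moved stays moved. The work goes in short steps, Python scripts to look and compute and a shell command to move; the robot and the scene stay as the last step left them, time stands still between calls to the robot, and variables do not carry over. Pictures are saved under pics/ and viewed, at most 14 in all, crops included, and the job is handed in when it is done.

```bash
mkdir -p pics
cat > h.py <<'E'
from station import *
import numpy as np, cv2
def ray(p,uv):
    K=np.array(p["mtx"]);T=np.array(p["world_to_cam"]);R=T[:3,:3];t=T[:3,3]
    q=np.linalg.solve(K,[uv[0],uv[1],1.]);d=R.T@(q*[1,-1,-1]);return -R.T@t,d
def at(p,uv,z):
    o,d=ray(p,uv);return (o+d*(z-o[2])/d[2])[:2]
def proj(p,X):
    K=np.array(p["mtx"]);T=np.array(p["world_to_cam"]);c=T[:3,:3]@np.array(X)+T[:3,3];q=K@(c*[1,-1,-1]);return q[:2]/q[2]
E
python3 - <<'E'
from h import *
ims=[]
for n in("top","scene"):
    p=capture(n);cv2.imwrite(f"pics/{n}0.png",p["color"][:,:,::-1])
    print(n,"cam",ray(p,(320,240))[0].round(3), p.keys())
    for l in["cone_pink","cone_rose","cone_red","cone_garnet","cone_palest","cone_darkest","pin_1"]:
        for r in search_frame(p,l)[:6 if l=="pin_1" else 2]:
            z=.05 if l=="pin_1" else .045
            if l in("cone_palest","cone_darkest"): z+=.022
            print(l,round(r["conf"],2),np.round(r["centre"]),at(p,r["centre"],z).round(3))
E
```

```text
top cam [0.399 0.006 0.979] dict_keys(['color', 'mtx', 'world_to_cam', 'shot'])
cone_pink 0.92 [494. 292.] [ 0.436 -0.359]
cone_pink 0.21 [229. 186.] [0.66  0.197]
cone_rose 0.85 [216. 274.] [0.472 0.216]
cone_red 0.75 [293. 275.] [0.47  0.058]
cone_garnet 0.79 [159. 284.] [0.451 0.333]
cone_palest 0.57 [383. 198.] [ 0.629 -0.128]
cone_darkest 0.79 [226. 189.] [0.647 0.199]
scene cam [1.092 0.601 0.572] dict_keys(['color', 'mtx', 'world_to_cam', 'shot'])
cone_pink 0.97 [257. 167.] [ 0.466 -0.342]
cone_rose 0.92 [429. 270.] [0.488 0.227]
cone_red 0.88 [361. 233.] [0.493 0.058]
cone_garnet 0.59 [494. 294.] [0.463 0.342]
cone_palest 0.6 [250. 213.] [ 0.634 -0.13 ]
cone_palest 0.22 [361. 232.] [0.515 0.079]
cone_darkest 0.8 [351. 295.] [0.664 0.198]
```

View pics/top0.png

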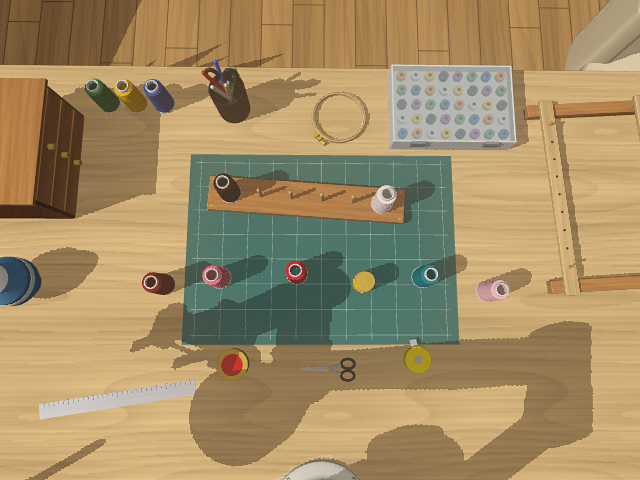

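View pics/scene0.png

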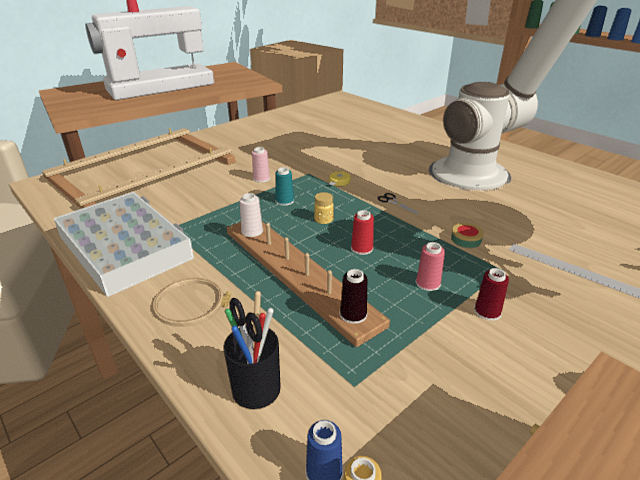

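The top view shows the rack with the dark cone at the left (+y, ~(226,187)), the white one at the right (384,198) and pin tips at about (258,192), (290,195), (322,197) and (353,200). The loose cones stand at (157,284) garnet, (215,276) rose, (296,271) red and (492,290) pink. A yellow jar and a teal cone are between them. The scene view agrees.

```bash
cat >> h.py <<'E'
from scipy.optimize import least_squares
a=np.linspace(0,2*np.pi,40)
def cone_xy(p,region,x0,z0=0.):
    ys,xs=np.nonzero(region);c=np.array([xs.mean(),ys.mean()])
    def f(x):
        P=[proj(p,[x[0]+r*np.cos(t),x[1]+r*np.sin(t),z0+z]) for r,z in((.023,0),(.020,.078),(.014,.085)) for t in a]
        m=cv2.moments(cv2.convexHull(np.array(P,np.float32)));return np.array([m['m10']/m['m00'],m['m01']/m['m00']])-c
    return least_squares(f,x0,diff_step=1e-3).x
E
python3 - <<'E'
from h import *
G={"cone_pink":(.45,-.36),"cone_rose":(.48,.22),"cone_red":(.48,.06),"cone_garnet":(.455,.335),"cone_palest":(.63,-.13),"cone_darkest":(.65,.2)}
for n in("top","scene"):
    p=capture(n)
    for l in G:
        r=regions_of(p,l)
        if r: print(n,l,round(r[0]["conf"],2),r[0]["region"].sum(),cone_xy(p,r[0]["region"],G[l],.022 if "st" in l else 0).round(4))
    if n=="top":
        cv2.imwrite("pics/pins.png",cv2.resize(p["color"][170:225,205:410,::-1],None,fx=3.9,fy=3.9,interpolation=cv2.INTER_CUBIC))
        for uv in((258,191),(290,194),(322,197),(353,200)): print("pin",at(p,uv,.06).round(4))
s=sense();print(np.round(s["ee_rot"],3),s["tcp_pos"])
E
```

```text
top cone_pink 0.67 644 [ 0.4416 -0.359 ]
top cone_rose 0.91 525 [0.4683 0.2178]
top cone_red 0.58 340 [0.4773 0.0518]
top cone_garnet 0.94 659 [0.4538 0.3374]
top cone_palest 0.87 527 [ 0.6297 -0.1302]
top cone_darkest 0.74 499 [0.6521 0.1992]
pin [0.6453 0.133 ]
pin [0.6392 0.0659]
pin [ 0.6332 -0.0013]
pin [ 0.6271 -0.0664]
scene cone_pink 0.77 550 [ 0.4459 -0.357 ]
scene cone_rose 0.56 1065 [0.474  0.2182]
scene cone_red 0.72 829 [0.4826 0.0519]
scene cone_garnet 0.82 1254 [0.4594 0.3365]
scene cone_palest 0.69 821 [ 0.6344 -0.1302]
scene cone_darkest 0.59 1292 [0.6574 0.1985]
[[ 0.937 -0.349 -0.   ]
 [-0.349 -0.937 -0.   ]
 [ 0.     0.    -1.   ]] [0.21826937 0.58562239 0.22254526]
```

View pics/pins.png

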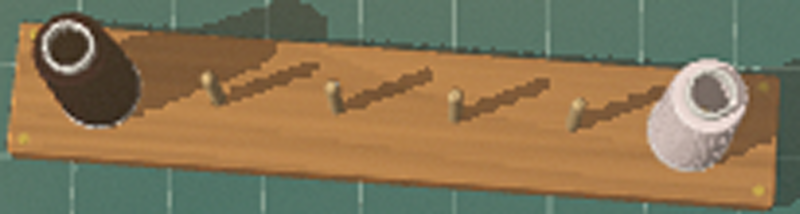

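```bash
python3 -m pendant '[{"x":0.2,"y":-0.2,"rz":-0.055,"claw":1},{"x":0.38,"y":-0.4,"rz":-0.11,"claw":1},{"x":0.55,"y":-0.58,"rz":-0.17,"claw":1},{"x":0.7,"y":-0.75,"rz":-0.23,"claw":1},{"x":0.85,"y":-0.9,"rz":-0.29,"claw":1},{"x":0.954,"y":-0.995,"rz":-0.35,"claw":1},{"x":0.954,"y":-0.995,"rz":-0.409,"claw":1},{"x":0.954,"y":-0.995,"rz":-0.409,"claw":1}]'
python3 - <<'E'
from h import *
p=capture("wrist");cv2.imwrite("pics/w1.png",p["color"][:,:,::-1])
r=regions_of(p,"cone_garnet")
for q in r[:2]: print(q["conf"],q["centre"],q["region"].sum(),cone_xy(p,q["region"],(.456,.337)).round(4))
print(sense()["tcp_pos"],np.round(sense()["ee_rot"],3),sense()["joints"])
E
```

```text
[0.21827737 0.58563663 0.22255185] [[ 0.937 -0.349  0.   ]
 [-0.349 -0.937 -0.   ]
 [ 0.     0.    -1.   ]] [ 8.43735542e+01  2.20429315e+01  4.54156931e-01  1.73486865e-03
 -6.84119718e+01 -1.48171518e+01]$[0]: bad value
```

View pics/w1.png

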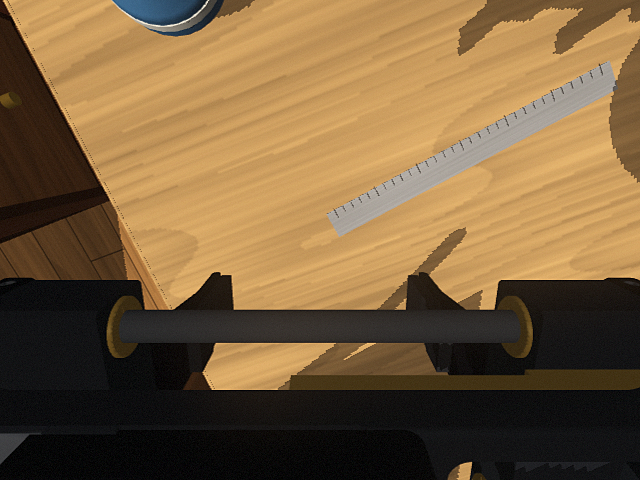

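The picture shows the gripper at its start pose, so the arm did not move. Each row probably needs all seven numbers.

```bash
python3 -m pendant '[{"x":0.2,"y":-0.2,"z":0,"rx":0,"ry":0,"rz":-0.055,"claw":1},{"x":0.38,"y":-0.4,"z":0,"rx":0,"ry":0,"rz":-0.11,"claw":1},{"x":0.55,"y":-0.58,"z":0,"rx":0,"ry":0,"rz":-0.17,"claw":1},{"x":0.7,"y":-0.75,"z":0,"rx":0,"ry":0,"rz":-0.23,"claw":1},{"x":0.85,"y":-0.9,"z":0,"rx":0,"ry":0,"rz":-0.29,"claw":1},{"x":0.954,"y":-0.995,"z":0,"rx":0,"ry":0,"rz":-0.35,"claw":1},{"x":0.954,"y":-0.995,"z":0,"rx":0,"ry":0,"rz":-0.409,"claw":1},{"x":0.954,"y":-0.995,"z":0,"rx":0,"ry":0,"rz":-0.409,"claw":1}]'
python3 - <<'E'
from h import *
p=capture("wrist");cv2.imwrite("pics/w2.png",p["color"][:,:,::-1])
r=regions_of(p,"cone_garnet")
for q in r[:2]: print(q["conf"],q["centre"],q["region"].sum(),cone_xy(p,q["region"],(.456,.337)).round(4))
print(sense()["tcp_pos"],np.round(sense()["ee_rot"],3),sense()["joints"])
E
```

```text
time_s: 2.6
tcp_pos: [0.4571, 0.3364, 0.2226]
ee_rot: [[-0.07, -0.998, -0.0], [-0.998, 0.07, 0.0], [-0.0, 0.0, -1.0]]
wrist_force: [0.1, 0.5, -0.1]
gripper_width: 1.002
gripper_force: 0.0
0.73 [318.8, 215.9] 2055 [0.4574 0.3365]
[0.45665708 0.3370919  0.22260979] [[-0.068 -0.998  0.   ]
 [-0.998  0.068  0.   ]
 [-0.    -0.    -1.   ]] [ 5.27860470e+01  1.64557171e+01 -7.80167909e+00  6.01856143e-04
 -6.57321281e+01 -5.66641397e+01]
```

View pics/w2.png

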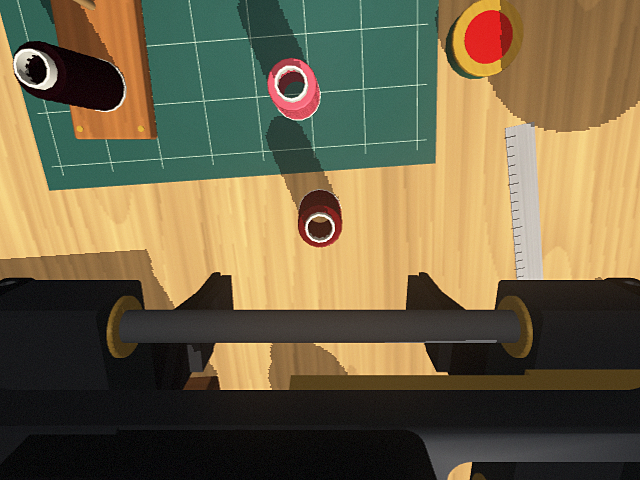

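The garnet cone sits midway between the fingers at (319,216), and its measured position agrees with the top view. I'll go down and grip.

```bash
python3 -m pendant '[{"x":0.003,"y":-0.002,"z":-0.24,"rx":0,"ry":0,"rz":0,"claw":1},{"x":0.003,"y":-0.002,"z":-0.48,"rx":0,"ry":0,"rz":0,"claw":1},{"x":0.003,"y":-0.002,"z":-0.65,"rx":0,"ry":0,"rz":0,"claw":1},{"x":0.003,"y":-0.002,"z":-0.742,"rx":0,"ry":0,"rz":0,"claw":1},{"x":0.003,"y":-0.002,"z":-0.742,"rx":0,"ry":0,"rz":0,"claw":0.3},{"x":0.003,"y":-0.002,"z":-0.742,"rx":0,"ry":0,"rz":0,"claw":0.3},{"x":0.003,"y":-0.002,"z":-0.742,"rx":0,"ry":0,"rz":0,"claw":0.3},{"x":0.003,"y":-0.002,"z":-0.742,"rx":0,"ry":0,"rz":0,"claw":0.3}]'
```

```text
time_s: 3.7
tcp_pos: [0.4579, 0.3369, 0.0382]
ee_rot: [[-0.07, -0.998, 0.001], [-0.998, 0.07, 0.002], [-0.002, -0.001, -1.0]]
wrist_force: [-0.2, -0.1, -0.6]
gripper_width: 0.63
gripper_force: 0.0
```

```bash
python3 -m pendant '[{"x":0,"y":0,"z":0,"rx":0,"ry":0,"rz":0,"claw":0.2},{"x":0,"y":0,"z":0,"rx":0,"ry":0,"rz":0,"claw":0.2},{"x":0,"y":0,"z":0,"rx":0,"ry":0,"rz":0,"claw":0.2},{"x":0,"y":0,"z":0.06,"rx":0,"ry":0,"rz":0,"claw":0.2},{"x":0,"y":0,"z":0.2,"rx":0,"ry":0,"rz":0,"claw":0.2},{"x":0,"y":0,"z":0.38,"rx":0,"ry":0,"rz":0,"claw":0.2},{"x":0,"y":0,"z":0.52,"rx":0,"ry":0,"rz":0,"claw":0.2},{"x":0,"y":0,"z":0.58,"rx":0,"ry":0,"rz":0,"claw":0.2}]'
```

```text
time_s: 4.7
tcp_pos: [0.4582, 0.337, 0.1848]
ee_rot: [[-0.071, -0.997, 0.003], [-0.997, 0.071, 0.003], [-0.004, -0.003, -1.0]]
wrist_force: [0.5, 0.4, -1.8]
gripper_width: 0.484
gripper_force: 30.0
```

```bash
python3 -m pendant '[{"x":0.1,"y":-0.1,"z":0,"rx":0,"ry":0,"rz":0,"claw":0.2},{"x":0.25,"y":-0.26,"z":0,"rx":0,"ry":0,"rz":0,"claw":0.2},{"x":0.4,"y":-0.42,"z":0,"rx":0,"ry":0,"rz":0,"claw":0.2},{"x":0.55,"y":-0.58,"z":0,"rx":0,"ry":0,"rz":0,"claw":0.2},{"x":0.7,"y":-0.74,"z":0,"rx":0,"ry":0,"rz":0,"claw":0.2},{"x":0.77,"y":-0.816,"z":0,"rx":0,"ry":0,"rz":0,"claw":0.2},{"x":0.77,"y":-0.816,"z":0,"rx":0,"ry":0,"rz":0,"claw":0.2},{"x":0.77,"y":-0.816,"z":0,"rx":0,"ry":0,"rz":0,"claw":0.2}]'
python3 - <<'E'
from h import *
p=capture("wrist");I=p["color"][:,:,::-1].copy()
for q in [(.650,.133),(.646,.067),(.641,.0015),(.6365,-.0643)]:
    for z in(.022,.072):
        u=proj(p,[*q,z]);print(u.round())
        if 0<u[0]<640 and 0<u[1]<480: cv2.circle(I,tuple(int(v) for v in u),4,(255,0,0),1)
cv2.imwrite("pics/w3.png",I)
p=capture("scene");cv2.imwrite("pics/s3.png",p["color"][120:360,180:500,::-1].repeat(2,0).repeat(2,1))
E
```

```text
time_s: 5.7
tcp_pos: [0.6492, 0.1325, 0.181]
ee_rot: [[-0.071, -0.997, -0.002], [-0.997, 0.071, -0.0], [0.001, 0.002, -1.0]]
wrist_force: [-0.3, 0.4, -0.5]
gripper_width: 0.483
gripper_force: 30.0
[319. 222.]
[319. 237.]
[318. 149.]
[318. 151.]
[319.  68.]
[319.  54.]
[318. -24.]
[318. -59.]
```

View pics/w3.png

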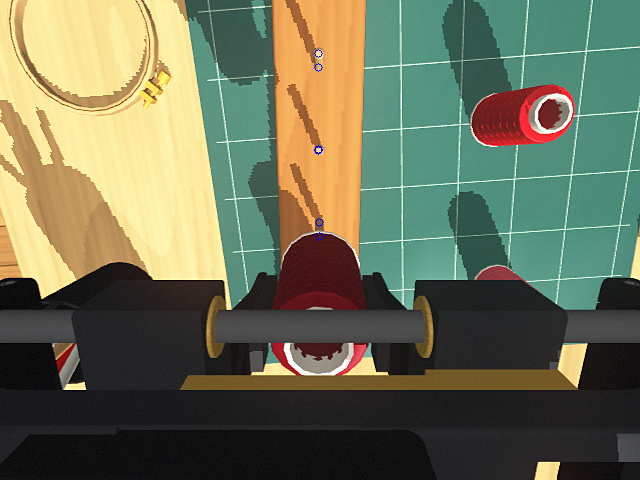

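View pics/s3.png

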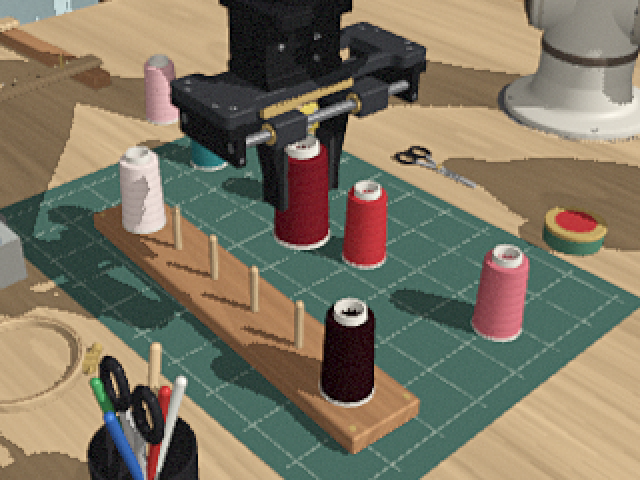

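The pin projections land on the real pins at (318,150) and (319,60), and the cone hangs upright over pin 1. Lowering and releasing.

```bash
python3 -m pendant '[{"x":0.003,"y":0.002,"z":-0.1,"rx":0,"ry":0,"rz":0,"claw":0.2},{"x":0.003,"y":0.002,"z":-0.25,"rx":0,"ry":0,"rz":0,"claw":0.2},{"x":0.003,"y":0.002,"z":-0.4,"rx":0,"ry":0,"rz":0,"claw":0.2},{"x":0.003,"y":0.002,"z":-0.47,"rx":0,"ry":0,"rz":0,"claw":0.2},{"x":0.003,"y":0.002,"z":-0.487,"rx":0,"ry":0,"rz":0,"claw":0.2},{"x":0.003,"y":0.002,"z":-0.487,"rx":0,"ry":0,"rz":0,"claw":0.2},{"x":0.003,"y":0.002,"z":-0.487,"rx":0,"ry":0,"rz":0,"claw":0.8},{"x":0.003,"y":0.002,"z":-0.487,"rx":0,"ry":0,"rz":0,"claw":0.8}]'
```

```text
time_s: 6.8
tcp_pos: [0.6516, 0.1331, 0.0618]
ee_rot: [[-0.071, -0.997, 0.003], [-0.997, 0.071, 0.001], [-0.001, -0.002, -1.0]]
wrist_force: [0.2, 0.0, 0.0]
gripper_width: 0.629
gripper_force: 0.0
```

```bash
python3 -m pendant '[{"x":0,"y":0,"z":0,"rx":0,"ry":0,"rz":0,"claw":1},{"x":0,"y":0,"z":0.2,"rx":0,"ry":0,"rz":0,"claw":1},{"x":0,"y":0,"z":0.4,"rx":0,"ry":0,"rz":0,"claw":1},{"x":-0.17,"y":-0.08,"z":0.48,"rx":0,"ry":0,"rz":0,"claw":1},{"x":-0.38,"y":-0.18,"z":0.48,"rx":0,"ry":0,"rz":0,"claw":1},{"x":-0.58,"y":-0.28,"z":0.48,"rx":0,"ry":0,"rz":0,"claw":1},{"x":-0.685,"y":-0.325,"z":0.48,"rx":0,"ry":0,"rz":0,"claw":1},{"x":-0.685,"y":-0.325,"z":0.48,"rx":0,"ry":0,"rz":0,"claw":1}]'
python3 - <<'E'
from h import *
p=capture("wrist");cv2.imwrite("pics/w4.png",p["color"][:,:,::-1])
r=regions_of(p,"cone_red")
for q in r[:2]: print(q["conf"],q["centre"],q["region"].sum(),cone_xy(p,q["region"],(.48,.052)).round(4))
p=capture("scene")
cv2.imwrite("pics/s4.png",p["color"][120:360,180:500,::-1].repeat(2,0).repeat(2,1))
r=regions_of(p,"cone_garnet")
for q in r[:1]: print(q["conf"],q["centre"],q["region"].sum(),cone_xy(p,q["region"],(.65,.133),.022).round(4))
print(sense()["tcp_pos"])
E
```

```text
time_s: 7.8
tcp_pos: [0.478, 0.0508, 0.1812]
ee_rot: [[-0.071, -0.997, 0.001], [-0.997, 0.071, 0.001], [-0.001, -0.001, -1.0]]
wrist_force: [-0.2, 0.0, -0.0]
gripper_width: 0.999
gripper_force: 0.0
0.91 [313.7, 225.4] 2840 [0.4816 0.0521]
0.82 [326.4, 277.5] 1168 [0.6533 0.1335]
[0.4806345  0.05213665 0.18045404]
```

View pics/s4.png

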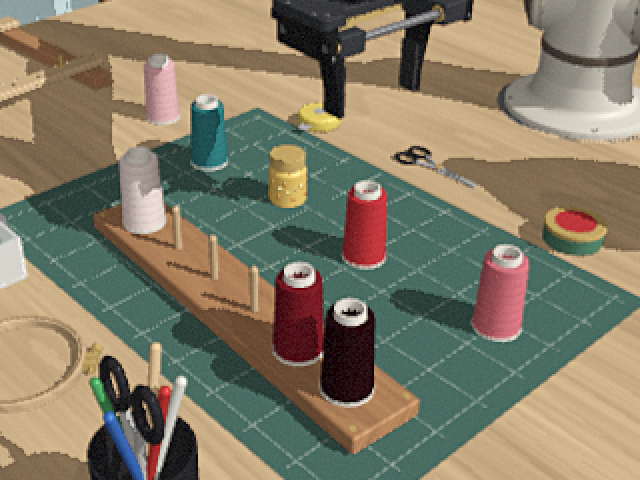

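The garnet cone stands seated beside the darkest one, at crop (298,315). Next is the red cone.

```bash
python3 -m pendant '[{"x":0.004,"y":0,"z":-0.2,"rx":0,"ry":0,"rz":0,"claw":0.78},{"x":0.004,"y":0,"z":-0.4,"rx":0,"ry":0,"rz":0,"claw":0.78},{"x":0.004,"y":0,"z":-0.54,"rx":0,"ry":0,"rz":0,"claw":0.78},{"x":0.004,"y":0,"z":-0.572,"rx":0,"ry":0,"rz":0,"claw":0.78},{"x":0.004,"y":0,"z":-0.572,"rx":0,"ry":0,"rz":0,"claw":0.2},{"x":0.004,"y":0,"z":-0.572,"rx":0,"ry":0,"rz":0,"claw":0.2},{"x":0.004,"y":0,"z":-0.572,"rx":0,"ry":0,"rz":0,"claw":0.2},{"x":0.004,"y":0,"z":-0.572,"rx":0,"ry":0,"rz":0,"claw":0.2}]'
```

```text
time_s: 9.0
tcp_pos: [0.4811, 0.0519, 0.0384]
ee_rot: [[-0.071, -0.998, 0.002], [-0.998, 0.071, 0.001], [-0.001, -0.002, -1.0]]
wrist_force: [-1.5, -0.2, 4.8]
gripper_width: 0.476
gripper_force: 30.0
```

```bash
python3 -m pendant '[{"x":0,"y":0,"z":0.06,"rx":0,"ry":0,"rz":0,"claw":0.2},{"x":0,"y":0,"z":0.22,"rx":0,"ry":0,"rz":0,"claw":0.2},{"x":0.05,"y":0.005,"z":0.42,"rx":0,"ry":0,"rz":0,"claw":0.2},{"x":0.2,"y":0.02,"z":0.54,"rx":0,"ry":0,"rz":0,"claw":0.2},{"x":0.4,"y":0.04,"z":0.58,"rx":0,"ry":0,"rz":0,"claw":0.2},{"x":0.58,"y":0.055,"z":0.58,"rx":0,"ry":0,"rz":0,"claw":0.2},{"x":0.66,"y":0.06,"z":0.58,"rx":0,"ry":0,"rz":0,"claw":0.2},{"x":0.66,"y":0.06,"z":0.58,"rx":0,"ry":0,"rz":0,"claw":0.2}]'
```

```text
time_s: 10.0
tcp_pos: [0.646, 0.0666, 0.1813]
ee_rot: [[-0.072, -0.997, -0.001], [-0.997, 0.072, -0.0], [0.0, 0.001, -1.0]]
wrist_force: [-0.6, 0.0, -0.9]
gripper_width: 0.474
gripper_force: 30.0
```

```bash
python3 -m pendant '[{"x":0,"y":0.001,"z":-0.1,"rx":0,"ry":0,"rz":0,"claw":0.2},{"x":0,"y":0.001,"z":-0.25,"rx":0,"ry":0,"rz":0,"claw":0.2},{"x":0,"y":0.001,"z":-0.4,"rx":0,"ry":0,"rz":0,"claw":0.2},{"x":0,"y":0.001,"z":-0.47,"rx":0,"ry":0,"rz":0,"claw":0.2},{"x":0,"y":0.001,"z":-0.489,"rx":0,"ry":0,"rz":0,"claw":0.2},{"x":0,"y":0.001,"z":-0.489,"rx":0,"ry":0,"rz":0,"claw":0.2},{"x":0,"y":0.001,"z":-0.489,"rx":0,"ry":0,"rz":0,"claw":0.8},{"x":0,"y":0.001,"z":-0.489,"rx":0,"ry":0,"rz":0,"claw":0.8}]'
```

```text
time_s: 11.0
tcp_pos: [0.6462, 0.0671, 0.061]
ee_rot: [[-0.071, -0.997, 0.002], [-0.997, 0.071, 0.001], [-0.001, -0.002, -1.0]]
wrist_force: [0.5, -0.5, -0.9]
gripper_width: 0.625
gripper_force: 0.0
```

```bash
python3 -m pendant '[{"x":0,"y":0,"z":0.02,"rx":0,"ry":0,"rz":0,"claw":1},{"x":0,"y":0,"z":0.22,"rx":0,"ry":0,"rz":0,"claw":1},{"x":0,"y":0,"z":0.42,"rx":0,"ry":0,"rz":0,"claw":1},{"x":-0.15,"y":0.13,"z":0.48,"rx":0,"ry":0,"rz":0,"claw":1},{"x":-0.32,"y":0.28,"z":0.48,"rx":0,"ry":0,"rz":0,"claw":1},{"x":-0.48,"y":0.42,"z":0.48,"rx":0,"ry":0,"rz":0,"claw":1},{"x":-0.62,"y":0.54,"z":0.48,"rx":0,"ry":0,"rz":0,"claw":1},{"x":-0.70,"y":0.604,"z":0.48,"rx":0,"ry":0,"rz":0,"claw":1}]'
python3 - <<'E'
from h import *
capture("wrist");p=capture("wrist")
r=regions_of(p,"cone_rose")
for q in r[:2]: print(q["conf"],q["centre"],q["region"].sum(),cone_xy(p,q["region"],(.471,.218)).round(4))
p=capture("scene")
r=regions_of(p,"cone_red")
for q in r[:1]: print(q["conf"],q["centre"],q["region"].sum(),cone_xy(p,q["region"],(.65,.067),.022).round(4))
print(sense()["tcp_pos"])
E
```

```text
time_s: 12.0
tcp_pos: [0.4691, 0.2192, 0.1809]
ee_rot: [[-0.069, -0.998, 0.001], [-0.998, 0.069, 0.001], [-0.001, -0.001, -1.0]]
wrist_force: [0.5, 0.6, 0.4]
gripper_width: 0.995
gripper_force: 0.0
0.61 [317.5, 224.8] 2715 [0.4719 0.2178]
0.68 [306.3, 256.6] 998 [0.6467 0.0649]
[0.47101933 0.217822   0.18048443]
```

```bash
python3 -m pendant '[{"x":0.003,"y":0,"z":-0.2,"rx":0,"ry":0,"rz":0,"claw":0.78},{"x":0.003,"y":0,"z":-0.4,"rx":0,"ry":0,"rz":0,"claw":0.78},{"x":0.003,"y":0,"z":-0.54,"rx":0,"ry":0,"rz":0,"claw":0.78},{"x":0.003,"y":0,"z":-0.572,"rx":0,"ry":0,"rz":0,"claw":0.78},{"x":0.003,"y":0,"z":-0.572,"rx":0,"ry":0,"rz":0,"claw":0.2},{"x":0.003,"y":0,"z":-0.572,"rx":0,"ry":0,"rz":0,"claw":0.2},{"x":0.003,"y":0,"z":-0.572,"rx":0,"ry":0,"rz":0,"claw":0.2},{"x":0.003,"y":0,"z":-0.572,"rx":0,"ry":0,"rz":0,"claw":0.2}]'
```

```text
time_s: 13.25
tcp_pos: [0.4718, 0.2184, 0.0382]
ee_rot: [[-0.07, -0.998, 0.002], [-0.998, 0.07, 0.001], [-0.002, -0.002, -1.0]]
wrist_force: [-0.4, 0.5, 4.4]
gripper_width: 0.473
gripper_force: 30.0
```

```bash
python3 -m pendant '[{"x":0,"y":0,"z":0.1,"rx":0,"ry":0,"rz":0,"claw":0.2},{"x":0.02,"y":-0.03,"z":0.3,"rx":0,"ry":0,"rz":0,"claw":0.2},{"x":0.1,"y":-0.14,"z":0.46,"rx":0,"ry":0,"rz":0,"claw":0.2},{"x":0.22,"y":-0.3,"z":0.56,"rx":0,"ry":0,"rz":0,"claw":0.2},{"x":0.36,"y":-0.47,"z":0.6,"rx":0,"ry":0,"rz":0,"claw":0.2},{"x":0.5,"y":-0.64,"z":0.6,"rx":0,"ry":0,"rz":0,"claw":0.2},{"x":0.62,"y":-0.79,"z":0.6,"rx":0,"ry":0,"rz":0,"claw":0.2},{"x":0.677,"y":-0.866,"z":0.6,"rx":0,"ry":0,"rz":0,"claw":0.2}]'
```

```text
time_s: 14.25
tcp_pos: [0.6412, -0.0005, 0.1865]
ee_rot: [[-0.073, -0.997, -0.001], [-0.997, 0.073, 0.0], [0.0, 0.001, -1.0]]
wrist_force: [-0.3, 1.1, -0.3]
gripper_width: 0.476
gripper_force: 29.9
```

```bash
python3 -m pendant '[{"x":0,"y":0,"z":0,"rx":0,"ry":0,"rz":0,"claw":0.2},{"x":0,"y":0,"z":-0.16,"rx":0,"ry":0,"rz":0,"claw":0.2},{"x":0,"y":0,"z":-0.34,"rx":0,"ry":0,"rz":0,"claw":0.2},{"x":0,"y":0,"z":-0.47,"rx":0,"ry":0,"rz":0,"claw":0.2},{"x":0,"y":0,"z":-0.509,"rx":0,"ry":0,"rz":0,"claw":0.2},{"x":0,"y":0,"z":-0.509,"rx":0,"ry":0,"rz":0,"claw":0.2},{"x":0,"y":0,"z":-0.509,"rx":0,"ry":0,"rz":0,"claw":0.8},{"x":0,"y":0,"z":-0.509,"rx":0,"ry":0,"rz":0,"claw":0.8}]'
```

```text
time_s: 15.25
tcp_pos: [0.6409, 0.0018, 0.0606]
ee_rot: [[-0.07, -0.998, 0.001], [-0.998, 0.07, 0.0], [-0.0, -0.001, -1.0]]
wrist_force: [0.2, 0.3, -0.9]
gripper_width: 0.622
gripper_force: 0.0
```

```bash
python3 -m pendant '[{"x":0,"y":0,"z":0.02,"rx":0,"ry":0,"rz":0,"claw":1},{"x":0,"y":0,"z":0.22,"rx":0,"ry":0,"rz":0,"claw":1},{"x":0,"y":0,"z":0.42,"rx":0,"ry":0,"rz":0,"claw":1},{"x":-0.08,"y":-0.06,"z":0.48,"rx":0,"ry":0,"rz":0,"claw":1},{"x":-0.2,"y":-0.22,"z":0.48,"rx":0,"ry":0,"rz":0,"claw":1},{"x":-0.28,"y":-0.38,"z":0.48,"rx":0,"ry":0,"rz":0,"claw":1},{"x":-0.35,"y":-0.55,"z":0.48,"rx":0,"ry":0,"rz":0,"claw":1},{"x":-0.42,"y":-0.72,"z":0.48,"rx":0,"ry":0,"rz":0,"claw":1}]'
```

```text
time_s: 16.25
tcp_pos: [0.5349, -0.1799, 0.1806]
ee_rot: [[-0.071, -0.998, 0.001], [-0.998, 0.071, -0.0], [0.0, -0.001, -1.0]]
wrist_force: [0.5, -0.3, -0.6]
gripper_width: 0.995
gripper_force: 0.0
```

```bash
python3 -m pendant '[{"x":-0.08,"y":-0.16,"z":0,"rx":0,"ry":0,"rz":0,"claw":1},{"x":-0.16,"y":-0.32,"z":0,"rx":0,"ry":0,"rz":0,"claw":1},{"x":-0.24,"y":-0.46,"z":0,"rx":0,"ry":0,"rz":0,"claw":1},{"x":-0.3,"y":-0.58,"z":0,"rx":0,"ry":0,"rz":0,"claw":1},{"x":-0.35,"y":-0.68,"z":0,"rx":0,"ry":0,"rz":0,"claw":1},{"x":-0.368,"y":-0.718,"z":0,"rx":0,"ry":0,"rz":0,"claw":1},{"x":-0.368,"y":-0.718,"z":0,"rx":0,"ry":0,"rz":0,"claw":1},{"x":-0.368,"y":-0.718,"z":0,"rx":0,"ry":0,"rz":0,"claw":1}]'
python3 - <<'E'
from h import *
p=capture("wrist")
r=regions_of(p,"cone_pink")
for q in r[:2]: print(q["conf"],q["centre"],q["region"].sum(),cone_xy(p,q["region"],(.444,-.358)).round(4))
p=capture("scene");cv2.imwrite("pics/s5.png",p["color"][120:360,180:500,::-1].repeat(2,0).repeat(2,1))
print(sense()["tcp_pos"],np.round(sense()["ee_rot"],3))
E
```

```text
time_s: 17.25
tcp_pos: [0.4439, -0.3575, 0.1799]
ee_rot: [[-0.07, -0.998, 0.0], [-0.998, 0.07, 0.0], [-0.0, -0.0, -1.0]]
wrist_force: [0.4, 0.0, 0.3]
gripper_width: 1.001
gripper_force: 0.0
0.58 [320.7, 226.6] 2745 [ 0.444  -0.3602]
[ 0.44398239 -0.35747465  0.17988026] [[-0.07  -0.998  0.   ]
 [-0.998  0.07  -0.   ]
 [ 0.    -0.    -1.   ]]
```

View pics/s5.png

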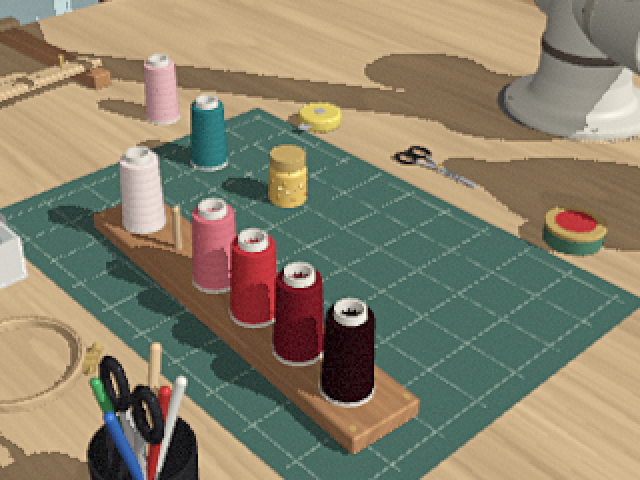

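Rose at crop (213,245), red and garnet are seated in order, and the last pin, at (177,228), is free. Pink is next; I'll shift y by -1.5 mm.

```bash
python3 -m pendant '[{"x":0,"y":-0.006,"z":-0.2,"rx":0,"ry":0,"rz":0,"claw":0.78},{"x":0,"y":-0.006,"z":-0.4,"rx":0,"ry":0,"rz":0,"claw":0.78},{"x":0,"y":-0.006,"z":-0.54,"rx":0,"ry":0,"rz":0,"claw":0.78},{"x":0,"y":-0.006,"z":-0.57,"rx":0,"ry":0,"rz":0,"claw":0.78},{"x":0,"y":-0.006,"z":-0.57,"rx":0,"ry":0,"rz":0,"claw":0.2},{"x":0,"y":-0.006,"z":-0.57,"rx":0,"ry":0,"rz":0,"claw":0.2},{"x":0,"y":-0.006,"z":-0.57,"rx":0,"ry":0,"rz":0,"claw":0.2},{"x":0,"y":-0.006,"z":-0.57,"rx":0,"ry":0,"rz":0,"claw":0.2}]'
```

```text
time_s: 18.4
tcp_pos: [0.4441, -0.36, 0.0386]
ee_rot: [[-0.071, -0.998, 0.002], [-0.998, 0.071, -0.001], [0.001, -0.002, -1.0]]
wrist_force: [0.6, 0.1, 4.3]
gripper_width: 0.472
gripper_force: 29.9
```

```bash
python3 -m pendant '[{"x":0,"y":0,"z":0.1,"rx":0,"ry":0,"rz":0,"claw":0.2},{"x":0,"y":0,"z":0.28,"rx":0,"ry":0,"rz":0,"claw":0.2},{"x":0,"y":0,"z":0.46,"rx":0,"ry":0,"rz":0,"claw":0.2},{"x":0.02,"y":0.04,"z":0.58,"rx":0,"ry":0,"rz":0,"claw":0.2},{"x":0.08,"y":0.14,"z":0.6,"rx":0,"ry":0,"rz":0,"claw":0.2},{"x":0.16,"y":0.28,"z":0.6,"rx":0,"ry":0,"rz":0,"claw":0.2},{"x":0.25,"y":0.42,"z":0.6,"rx":0,"ry":0,"rz":0,"claw":0.2},{"x":0.34,"y":0.56,"z":0.6,"rx":0,"ry":0,"rz":0,"claw":0.2}]'
```

```text
time_s: 19.4
tcp_pos: [0.5288, -0.2185, 0.1875]
ee_rot: [[-0.071, -0.997, 0.0], [-0.997, 0.071, 0.0], [-0.0, -0.0, -1.0]]
wrist_force: [0.6, -0.5, -0.5]
gripper_width: 0.474
gripper_force: 29.9
```

```bash
python3 -m pendant '[{"x":0.09,"y":0.14,"z":0,"rx":0,"ry":0,"rz":0,"claw":0.2},{"x":0.18,"y":0.28,"z":0,"rx":0,"ry":0,"rz":0,"claw":0.2},{"x":0.26,"y":0.4,"z":0,"rx":0,"ry":0,"rz":0,"claw":0.2},{"x":0.34,"y":0.5,"z":0,"rx":0,"ry":0,"rz":0,"claw":0.2},{"x":0.41,"y":0.59,"z":0,"rx":0,"ry":0,"rz":0,"claw":0.2},{"x":0.43,"y":0.622,"z":0,"rx":0,"ry":0,"rz":0,"claw":0.2},{"x":0.43,"y":0.622,"z":0,"rx":0,"ry":0,"rz":0,"claw":0.2},{"x":0.43,"y":0.622,"z":0,"rx":0,"ry":0,"rz":0,"claw":0.2}]'
```

```text
time_s: 20.4
tcp_pos: [0.6353, -0.0649, 0.1874]
ee_rot: [[-0.072, -0.997, -0.0], [-0.997, 0.072, -0.0], [0.0, 0.0, -1.0]]
wrist_force: [0.2, -0.1, -0.8]
gripper_width: 0.473
gripper_force: 29.9
```

```bash
python3 -m pendant '[{"x":0.004,"y":0.002,"z":-0.1,"rx":0,"ry":0,"rz":0,"claw":0.2},{"x":0.004,"y":0.002,"z":-0.25,"rx":0,"ry":0,"rz":0,"claw":0.2},{"x":0.004,"y":0.002,"z":-0.4,"rx":0,"ry":0,"rz":0,"claw":0.2},{"x":0.004,"y":0.002,"z":-0.49,"rx":0,"ry":0,"rz":0,"claw":0.2},{"x":0.004,"y":0.002,"z":-0.509,"rx":0,"ry":0,"rz":0,"claw":0.2},{"x":0.004,"y":0.002,"z":-0.509,"rx":0,"ry":0,"rz":0,"claw":0.2},{"x":0.004,"y":0.002,"z":-0.509,"rx":0,"ry":0,"rz":0,"claw":0.8},{"x":0.004,"y":0.002,"z":-0.509,"rx":0,"ry":0,"rz":0,"claw":0.8}]'
```

```text
time_s: 21.4
tcp_pos: [0.6373, -0.0639, 0.0606]
ee_rot: [[-0.071, -0.997, 0.001], [-0.997, 0.071, 0.0], [-0.0, -0.001, -1.0]]
wrist_force: [0.6, -0.1, -0.5]
gripper_width: 0.626
gripper_force: 0.0
```

```bash
python3 -m pendant '[{"x":0,"y":0,"z":0.02,"rx":0,"ry":0,"rz":0,"claw":1},{"x":0,"y":0,"z":0.2,"rx":0,"ry":0,"rz":0,"claw":1},{"x":0,"y":0,"z":0.4,"rx":0,"ry":0,"rz":0,"claw":1},{"x":-0.05,"y":0,"z":0.55,"rx":0,"ry":0,"rz":0,"claw":1},{"x":-0.2,"y":0,"z":0.6,"rx":0,"ry":0,"rz":0,"claw":1},{"x":-0.4,"y":0,"z":0.6,"rx":0,"ry":0,"rz":0,"claw":1},{"x":-0.6,"y":0,"z":0.6,"rx":0,"ry":0,"rz":0,"claw":1},{"x":-0.7,"y":0,"z":0.6,"rx":0,"ry":0,"rz":0,"claw":1}]'
python3 - <<'E'
from h import *
p=capture("scene");cv2.imwrite("pics/s6.png",p["color"][120:360,180:500,::-1].repeat(2,0).repeat(2,1))
E
```

```text
time_s: 22.4
tcp_pos: [0.4597, -0.0638, 0.2108]
ee_rot: [[-0.071, -0.997, 0.001], [-0.997, 0.071, 0.0], [-0.0, -0.001, -1.0]]
wrist_force: [-0.4, 0.3, 0.3]
gripper_width: 1.003
gripper_force: 0.0
```

View pics/s6.png

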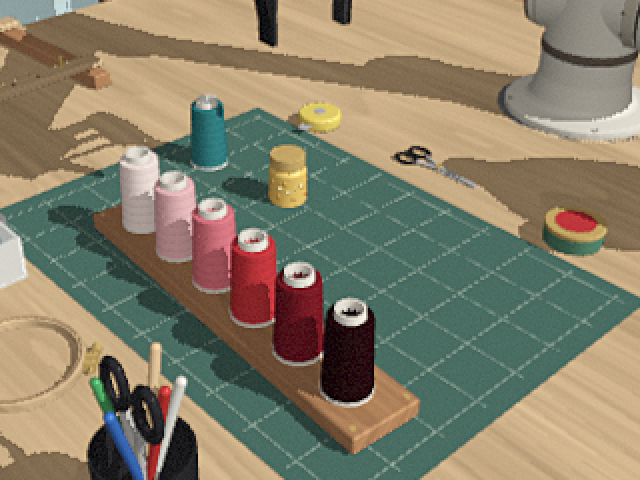

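All six cones stand upright in order along the rack, from palest at (140,190) to darkest at (350,350), and the gripper is clear.

```bash
python3 -c "from station import *; print(finish_job())"
```

```text
the job is handed in; nothing more can be done
None
```

The job is handed in: the last camera view shows the row running palest, pink, rose, red, garnet, darkest, with all six cones upright on the rack, finished at about 22 s on the robot's clock.

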